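# Check a wooden coffee box's lid with a moisture meter

### The arm

A 7-joint arm with a two-finger parallel gripper is mounted at the origin on the work surface. World frame = base frame: x ahead of the robot, y to its left, z up, the work surface at z = 0. Lengths are in m, angles in rad, forces in N, time in s.
With the tool pointing down it reaches from about 0.4 to 0.875 m from the base axis. Payload 19.3 kg.
Tool frame: the origin (TCP) lies at the very end of the fingers, on their centre line; the grasp point (between the pads) lies 19 mm behind it; z points along the fingers, y is the direction in which the jaws open and shut (so a half turn about z gives the same grasp; the last joint's range is limited). The gripper opens to 85 mm and grips with 20 to 120 N. Pads are 22 mm wide; open, the fingers measure 114 mm over their backs; the gripper's body (76 mm by 85 mm) begins 54 mm behind the grasp point. The pads swing forward as they close: fully open they stand 13 mm farther back than shut.
Start: joints at [-1.261, 0.521, -0.036, 1.599, 0.021, 1.021, -0.113], TCP at [0.232, 0.58, 0.231] pointing down, gripper open.
Joint ranges: [-2.91, 2.91], [-0.3, 2.13], [-1.5, 1.42], [0.17, 2.43], [-1.26, 4.41], [0.16, 1.93], [-2.52, 2.52]. Speed limits (rad/s): [1.89, 1.89, 2.39, 2.39, 3.01, 3.01, 3.01].

### API

Orientations are given as [roll, pitch, yaw] about the fixed x, y, z axes, in that order (R = Rz(yaw) Ry(pitch) Rx(roll)).
In Python, from workcell import telemetry, imaging, ticket gives the robot as it stands.
- The arm moves only by the tool carry_out, never from a script. Its argument "series" is a list of rows, each a list of 7 numbers: the shift along the tool's x, y, z in m, then the turn, a rotation vector about the tool's x, y, z in rad, then the closure in counts, from 0 (fully open) to 255 (shut). In form: [[tx, ty, tz, ax, ay, az, jaw], ...]. A call has 1 to 10 rows; each row is the pose to reach, as a shift and turn from the pose commanded when the call began, along the tool's axes at that moment; what a row does not reach only later rows make up. A row lasts 1/8 s, in which the tool goes at most 62.5 mm and 10.7 degrees, less where a joint would pass 70% of its speed; a pose out of reach is approached as far as the arm can. A call with a gripper value outside its range is refused whole. The fingers move at their own pace and stop on an object; "force" is the grip in N (left out, the last holds). Time passes only in rows, so rows that repeat a pose let the fingers close. It gives the time, the measured TCP pose, the force and the opening at its end, in the units of the state.
- telemetry.observe(): the state, without advancing time (a new reading comes with each control period).
- imaging.grab_frame(name): name is "side" or "top"; returns (picture, depth): 400x640x3 uint8, blue, green, red; 400x640 float32, m along the optical axis (not along the pixel's ray), 0 where there is no reading.
- imaging.camera_info(name): a dict with "mtx" (3x3 intrinsics, pixels), "extrinsics" (4x4, takes a point from camera to world coordinates). Camera axes: x right, y down, z forward; pixel columns grow to the right and rows downward; lengths in m; the calibration is good to about 2 mm. A picture is of the moment at which its call begins. camera_info takes no time and is no camera call.
- ticket.job_done(): hands the job in, once; it reports no verdict.
The state is a dict: "clock": time; "qpos": joint angles; "qd": joint speeds; "joint_efforts": joint torques, N m; "position": TCP position; "tool_rot": TCP orientation; "force": force on the tool from outside, world axes, zero at the start; "moment": the same for the moment, N m; "grip_width": finger opening in m.
Only numpy, scipy, OpenCV 4.12 (cv2) and the standard library are available. Lean on these libraries where they do the work, as an engineer would, in place of code of your own. Each camera call takes 0.05 s, during which the arm holds its last target.

### The job

Check whether the water-marked lid of the wooden box is dry again. On the moisture meter press the red power key, then the yellow wood key, then the blue measure key, each fully down and one at a time; then take the probe from its dock and hold its sensor head flat on the lid inside the blue ring, the probe square to the sloping lid, pressing lightly so that the sprung head goes about half-way in and never bottoms hard. Finish while still holding the probe there, with the lid shut, the gripper clear of the box and the coffee things on the turntable left undisturbed.

Things in the scene. Friction and masses are not known exactly. Their poses are not given: they have to be found in the camera images.
- meter_mid (a point): centre of the footprint of the moisture meter, a grey desk instrument fixed to the table, 115 (x) by 200 (y) mm. x points from its key side to its display side, z up. At +y a 36 mm high part with display and keys, at -y a black 50 mm high dock, 68 mm long, holding the upright probe. In its x, y: keys at (-30, +70) red, (-30, +32) yellow, (-30, -6) blue; probe axis at (0, -66)
- key_red_top (a point): centre of the top face of the red (power) key of the moisture meter, a square key 24 mm wide. It stands 10 mm above the meter's top (46 mm above the table). Keys lie in a row, 38 mm centre to centre; red is the left one, seen from the key side. z up
- key_yellow_top (a point): centre of the top face of the yellow (wood) key of the moisture meter, a square key 24 mm wide. It stands 10 mm above the meter's top (46 mm above the table). Keys lie in a row, 38 mm centre to centre; yellow is the middle one. z up
- key_blue_top (a point): centre of the top face of the blue (measure) key of the moisture meter, a square key 24 mm wide. It stands 10 mm above the meter's top (46 mm above the table). Keys lie in a row, 38 mm centre to centre; blue is the right one, nearest to the probe's dock. z up
- key_red (a joint): travel of the red key: 0 released, 0.004 m fully down; spring-returned, about 1.2 N starts it and 4 N takes it fully down
- key_yellow (a joint): travel of the yellow key: 0 released, 0.004 m fully down; spring-returned, about 1.2 N starts it and 4 N takes it fully down
- key_blue (a joint): travel of the blue key: 0 released, 0.004 m fully down; spring-returned, about 1.2 N starts it and 4 N takes it fully down
- probe_grip (a point): where to grip the loose probe: on its axis, 33 mm below its top, 37 mm above the dock. Probe: grey square bar 26 x 26 x 100 mm, 0.13 kg, brass head below. z runs along it away from the head (up, in the dock); x, y square to its sides. 85 mm from the head's face (head out). The bar's lower 30 mm stand in the dock's open well, 2 mm play all round; lifted 50 mm it is clear
- head_face (a point): centre of the flat face of the sensor head, at the probe's far end on its axis: a brass disc of 16 mm diameter, on a stem, 18 mm in front of the bar's end when out. Same axes as the probe
- head (a joint): how far the sprung sensor head is pushed into the probe: 0 fully out, 0.010 m bottomed. The spring takes 1 N to start moving and 0.4 N more per mm (3 N at 5 mm, 5 N at 10 mm)
- spot (a point): middle of the marked spot, on the upper face of the box's lid: a water mark in a blue ring of 32 mm centre-line diameter, 3 mm broad. z is square to the lid, outwards; x runs up the slope towards the hinge; y along the hinge. The lid slopes 18 degrees, low on the side away from the hinge
- lid (a joint): angle of the box's hinged lid: 0 shut, grows as it opens. Shut it rests on the box and does not give when pushed down
- box_mid (a point): centre of the footprint of the wooden box, fixed to the table, 150 (x) by 200 (y) mm; x points from its low front (65 mm high with the lid) to the hinge side (115 mm). Lid 166 x 206 x 10 mm with a small dark pull at its front edge. The spot lies 30 mm to the box's +y side of the middle line
- turntable_center (a point): centre of the top of the round bamboo turntable, 330 mm in diameter and 25 mm high, free to turn; it carries the kettle, the carafe with the dripper, and two cups
- kettle: black steel gooseneck kettle, 138 mm high, body 136 mm across, spout to its +x (122 mm from the axis), handle to -x (113 mm). Origin at the centre of its underside
- carafe: glass carafe, 110 mm high, 112 mm across, handle to its -y; origin at the centre of its underside
- dripper: white ceramic dripper standing loose on the carafe, 82 mm high, 120 mm across at the rim; origin at the centre of its underside
- cup1: white espresso cup, 62 mm across, 58 mm high; origin at the centre of its underside
- cup2: terracotta-coloured espresso cup, 62 mm across, 58 mm high; origin at the centre of its underside
There are look-alikes about, which are no part of the job. Of the things that look like the part that bears meter_mid, the larger one is meant. Several things look just like the part that bears probe_grip: the one meant starts farthest to the robot's left.

How it is judged:
On the way, in this order (a step that is already met when the one before it is completed fails the run):
1. the red key is pressed down, alone (value of joint key_red above 0.003 m and value of joint each of key_yellow, key_blue below 0.0015 m), for 0.05 s.
2. the yellow key is pressed down, alone (value of joint key_yellow above 0.003 m and value of joint each of key_red, key_blue below 0.0015 m), for 0.05 s.
3. the blue key is pressed down, alone (value of joint key_blue above 0.003 m and value of joint each of key_red, key_yellow below 0.0015 m), for 0.05 s.
4. the probe is lifted clear of its dock in the gripper (z of head_face in the frame of meter_mid above 0.05 m and contact force between the fingers and probe above 1 N), for 0.1 s.
At the end, for the whole second after the job is handed in: The gripper still holds the probe, at rest, its head's face within 8 mm of the middle of the ring and touching the lid, the probe within 0.14 rad of square to the lid, the head pushed in 2 to 8 mm (0.8 to 7 N on the lid), the robot itself not touching the box, the lid shut and all keys released (distance between head_face and spot below 0.008 m and angle between the z axis of probe_grip and the z axis of spot, either way round below 0.14 rad and angle between probe_grip's own z axis and vertical below 0.6 rad and value of joint head between 0.002 and 0.008 m and contact force between probe and box between 0.8 and 7 N and contact force between the fingers and probe above 1 N and contact force between each of the fingers, the arm and box below 0.5 N and linear speed of probe below 0.02 m/s and value of joint lid below 0.03 rad and value of joint each of key_red, key_yellow, key_blue below 0.0015 m); the arm keeps its last pose, push and grip.
It fails at once if two keys are pressed at once (value of joint each of key_red, key_yellow above 0.002 m or value of joint each of key_yellow, key_blue above 0.002 m or value of joint each of key_red, key_blue above 0.002 m).
It fails at once if the probe is pressed hard against the box (over 12 N) (contact force between probe and box above 12 N).
It fails at once if the lid of the box is lifted (over 0.1 rad) (value of joint lid above 0.1 rad).
It fails at once if a coffee thing is shifted more than 20 mm or tipped more than 0.2 rad (distance of any of kettle, carafe, dripper, cup1, cup2 from where it was at the start of the episode above 0.02 m or angle between any of kettle, carafe, dripper, cup1, cup2's own z axis and vertical above 0.2 rad).
It also fails if it takes over 56 s, if anything falls off the work surface, if the arm or the gripper's body presses on something with over 40 N, if the wrist force passes 120 N, or if a joint passes its speed limit or range.

## Working session

There is one attempt and no reset: what is moved stays moved. The work goes in short steps, Python scripts to look and compute and a tool call to move; the robot and the scene stay as the last step left them, time stands still between calls to the robot, and variables do not carry over. Pictures are saved under pics/ and viewed, and the job is handed in when it is done.

Besides the shell and the picture viewer there is one more tool, called after "Call:" as name(argument=value, ...), one argument or row to a line, values as JSON. carry_out: Moves the arm, as the interface text tells. Its arguments: {"type":"object","properties":{"series":{"type":"array"},"force":{"type":"number"}},"required":["series"]}

```bash
mkdir -p pics; ls; python3 - <<'E'
from workcell import telemetry, imaging, ticket
import cv2,numpy as np
print(telemetry.observe())
for n in("side","top"):
    p,d=imaging.grab_frame(n); cv2.imwrite(f"pics/{n}0.png",p); np.save(f"{n}0.npy",d)
    c=imaging.camera_info(n); print(n,np.round(c["mtx"],1).tolist(),np.round(c["extrinsics"],4).tolist())
E
```

```text
pics
{'clock': 0.0, 'qpos': array([-1.26122584,  0.52201235, -0.0363071 ,  1.60000288,  0.02117254,
        1.02112156, -0.11278994]), 'qd': array([ 0.0001546 , -0.00038925,  0.0001967 , -0.00096613,  0.00090914,
       -0.00112007,  0.00025586]), 'joint_efforts': array([ 1.42465691e-03, -9.27094245e+01,  1.98051922e+00, -3.69940317e+01,
        1.79453212e-02,  8.06627126e-03, -8.53729375e-06]), 'position': array([0.23160321, 0.58013228, 0.23072883]), 'tool_rot': array([-3.14043464e+00,  7.06345350e-05,  2.76179024e+00]), 'force': array([ 0.11023123, -0.25126028,  0.34257816]), 'moment': array([-0.00742119,  0.00722043,  0.01631801]), 'grip_width': 0.08553216867462766}
side [[496.5, 0.0, 316.8], [0.0, 496.5, 197.5], [0.0, 0.0, 1.0]] [[0.9993, -0.0377, 0.0085, 0.4773], [-0.0342, -0.7595, 0.6496, -1.1349], [-0.0181, -0.6494, -0.7602, 1.3303], [0.0, 0.0, 0.0, 1.0]]
top [[504.3, 0.0, 324.9], [0.0, 504.3, 200.0], [0.0, 0.0, 1.0]] [[0.0183, -0.9818, 0.1891, 0.2679], [-0.9997, -0.0205, -0.0098, -0.0868], [0.0135, -0.1888, -0.9819, 1.4057], [0.0, 0.0, 0.0, 1.0]]
```

View pics/side0.png

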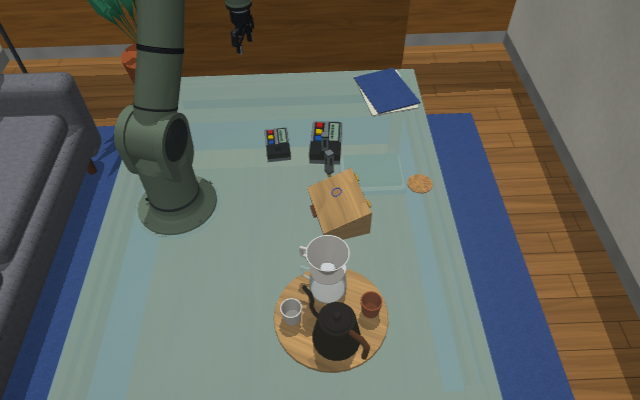

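View pics/top0.png

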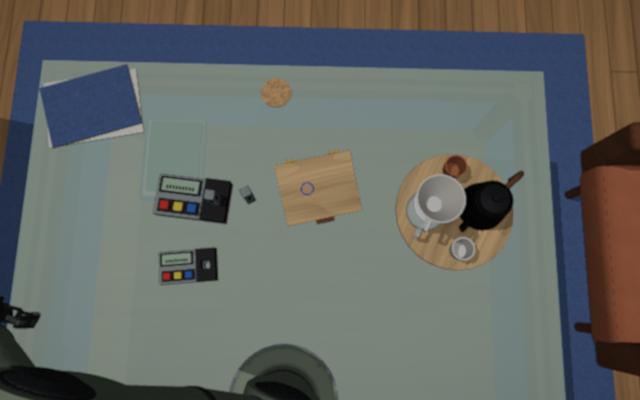

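```bash
python3 - <<'E'
import cv2,numpy as np
t=cv2.imread("pics/top0.png");s=cv2.imread("pics/side0.png")
cv2.imwrite("pics/tc.png",cv2.resize(t[140:300,140:380],None,fx=3.3,fy=3.3,interpolation=2))
cv2.imwrite("pics/sc.png",cv2.resize(s[110:250,250:410],None,fx=4,fy=4,interpolation=2))
E
```

```text
(no output)
```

View pics/tc.png

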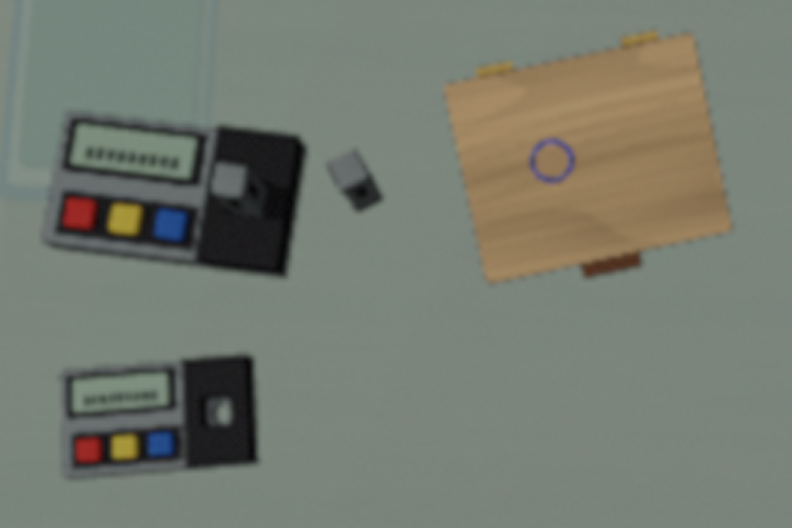

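View pics/sc.png

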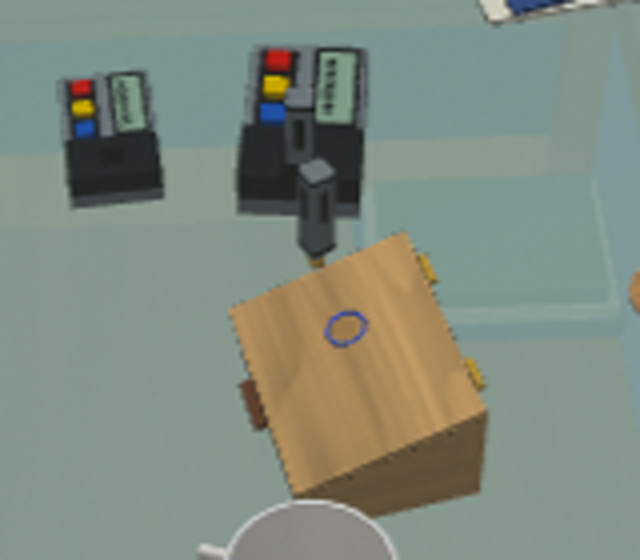

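```bash
cat > h.py <<'E'
import cv2,numpy as np
from workcell import imaging
def ray(n,uv):
    c=imaging.camera_info(n);K=c["mtx"];E=c["extrinsics"]
    d=E[:3,:3]@np.linalg.solve(K,[uv[0],uv[1],1.]);return E[:3,3],d
def onz(n,uv,z):
    o,d=ray(n,uv);return o+d*(z-o[2])/d[2]
def proj(n,P):
    c=imaging.camera_info(n);E=np.linalg.inv(c["extrinsics"]);p=E[:3,:3]@P+E[:3,3];p=c["mtx"]@p;return p[:2]/p[2]
def tri(a,b):
    o1,d1=ray("top",a);o2,d2=ray("side",b)
    s=np.linalg.lstsq(np.c_[d1,-d2],o2-o1,rcond=None)[0]
    p,q=o1+s[0]*d1,o2+s[1]*d2
    return (p+q)/2,np.linalg.norm(p-q)
def bp(n,uv,d):
    c=imaging.camera_info(n);u,v=uv;z=d[int(round(v)),int(round(u))];o,r=ray(n,uv);return o+r*z
E
python3 - <<'E'
from h import *
win={"top":(150,170,205,222),"side":(305,115,348,152)}
hs={"red":[((0,130,70),(8,255,255)),((172,130,70),(180,255,255))],"yellow":[((18,110,90),(32,255,255))],"blue":[((105,130,70),(125,255,255))]}
C={}
for n in win:
    im=cv2.imread(f"pics/{n}0.png");x0,y0,x1,y1=win[n];h=cv2.cvtColor(im[y0:y1,x0:x1],cv2.COLOR_BGR2HSV);d=np.load(f"{n}0.npy")
    for k in hs:
        m=sum(cv2.inRange(h,*r) for r in hs[k]);ys,xs=np.nonzero(m)
        uv=(xs.mean()+x0,ys.mean()+y0);C[n,k]=uv
        print(n,k,len(xs),np.round(uv,1),onz(n,uv,.046).round(4),bp(n,uv,d).round(4))
for k in hs: print(k,tri(C["top",k],C["side",k]))
# blue ring
im=cv2.imread("pics/top0.png");h=cv2.cvtColor(im,cv2.COLOR_BGR2HSV)
for n,(x0,y0,x1,y1) in {"top":(295,175,320,202),"side":(322,180,350,205)}.items():
    im=cv2.imread(f"pics/{n}0.png");c=im[y0:y1,x0:x1].astype(int);m=(c[...,0]-c[...,2]>5).astype(np.uint8)
    pts=cv2.findNonZero(m)
    e=cv2.fitEllipse(cv2.convexHull(pts));uv=(e[0][0]+x0,e[0][1]+y0);C[n,"ring"]=uv;print(n,"ring",len(pts),e,uv,bp(n,uv,np.load(f"{n}0.npy")))
print(tri(C["top","ring"],C["side","ring"]))
E
```

```text
top red 89 [163.5 204.3] [0.5087 0.3398 0.046 ] [0.5079 0.3384 0.0504]
top yellow 83 [177.4 205.9] [0.505  0.3018 0.046 ] [0.505  0.3018 0.0459]
top blue 87 [191.  207.6] [0.5012 0.2645 0.046 ] [0.5007 0.2638 0.0487]
side red 32 [319.1 124.9] [0.5134 0.3327 0.046 ] [0.5133 0.3297 0.0486]
side yellow 30 [318.5 130.9] [0.5099 0.2984 0.046 ] [0.5096 0.2865 0.0567]
side blue 31 [317.6 138. ] [0.505  0.2589 0.046 ] [0.505  0.2574 0.0473]
red (array([0.51207436, 0.34331527, 0.03611863]), np.float64(0.003216975811153745))
yellow (array([0.50804386, 0.30387091, 0.04034918]), np.float64(0.004174497487698085))
blue (array([0.50385499, 0.26680039, 0.03818254]), np.float64(0.0026768783166332805))
top ring 47 ((11.810117721557617, 13.221433639526367), (12.549872398376465, 12.918087005615234), 83.57296752929688) (306.8101177215576, 188.22143363952637) [ 0.55111864 -0.05130586  0.09542255]
side ring 24 ((13.961017608642578, 11.612544059753418), (8.088662147521973, 10.193269729614258), 63.132476806640625) (335.9610176086426, 191.61254405975342) [ 0.55517974 -0.05861046  0.09681104]
(array([ 0.5543538 , -0.05082172,  0.08728122]), np.float64(0.002928482627449665))
```

```bash
python3 - <<'E'
from h import *
im=cv2.imread("pics/top0.png");h=cv2.cvtColor(im,cv2.COLOR_BGR2HSV);d=np.load("top0.npy")
m=cv2.inRange(h,(10,70,60),(24,255,255));m[:,:262]=0;m[:,375:]=0;m[:140]=0;m[240:]=0
m=cv2.morphologyEx(m,cv2.MORPH_CLOSE,np.ones((5,5)));m=cv2.morphologyEx(m,cv2.MORPH_OPEN,np.ones((9,9)))
c=max(cv2.findContours(m,0,1)[0],key=cv2.contourArea);c=cv2.convexHull(c)
q=cv2.approxPolyDP(c,6,True)[:,0];print(q)
mm=cv2.erode(m,np.ones((9,9)))
ys,xs=np.nonzero(mm);P=np.array([bp("top",(x,y),d) for x,y in zip(xs,ys)])
A=np.c_[P[:,:2],np.ones(len(P))];s=np.linalg.lstsq(A,P[:,2],rcond=None)[0];r=P[:,2]-A@s;print(s,r.std(),"slope",np.degrees(np.arctan(np.hypot(*s[:2]))),"yaw",np.arctan2(s[1],s[0]))
n=np.array([-s[0],-s[1],1.])
def onpl(cam,uv):
    o,dd=ray(cam,uv);return o+dd*((s[2]-n@o)/(n@dd))
Q=np.array([onpl("top",u) for u in q]);print(Q.round(4))
cen=Q.mean(0)
if len(q)==4:
  for i in range(4): e=Q[(i+1)%4]-Q[i];print(np.linalg.norm(e),np.arctan2(e[1],e[0]))
print("cen",cen)
print("ring",onpl("top",(306.8,188.2)),onpl("side",(336.,191.6)))
# known geometry projections
yaw=-.097;ye=np.array([.5075,.300]);R=np.array([[np.cos(yaw),-np.sin(yaw)],[np.sin(yaw),np.cos(yaw)]])
p=ye+R@[.03,-.098];print("probe",p)
for z in(.12,.05):
  print(z,proj("top",np.r_[p,z]),proj("side",np.r_[p,z]))
for cam,(x0,y0,x1,y1) in {"top":(198,172,265,215),"side":(300,125,345,180)}.items():
  im=cv2.imread(f"pics/{cam}0.png")[y0:y1,x0:x1].copy()
  im=cv2.resize(im,None,fx=10,fy=10,interpolation=0)
  for z in(.12,.05):
    u=(proj(cam,np.r_[p,z])-[x0,y0]+.5)*10;cv2.circle(im,tuple(int(v) for v in u),5,(0,0,255),-1)
  cv2.imwrite(f"pics/pr_{cam}.png",im)
E
```

```text
[[349 151]
 [359 209]
 [287 223]
 [276 165]]Traceback (most recent call last):
  File "<stdin>", line 8, in <module>
  File "h.py", line 16, in bp
    c=imaging.camera_info(n);u,v=uv;z=d[int(round(v)),int(round(u))];o,r=ray(n,uv);return o+r*z
ValueError: time passes only in moves, steps and waits
```

Too many calls to camera_info; I'll cache it.

```bash
sed -i 's/^from workcell import imaging/from workcell import imaging as _im\nclass imaging:\n    _c={n:_im.camera_info(n) for n in("top","side")}\n    camera_info=staticmethod(lambda n:imaging._c[n])/' h.py; cat > a.py <<'E'
from h import *
im=cv2.imread("pics/top0.png");h=cv2.cvtColor(im,cv2.COLOR_BGR2HSV);d=np.load("top0.npy")
m=cv2.inRange(h,(10,70,60),(24,255,255));m[:,:262]=0;m[:,375:]=0;m[:140]=0;m[240:]=0
m=cv2.morphologyEx(m,cv2.MORPH_CLOSE,np.ones((5,5)));m=cv2.morphologyEx(m,cv2.MORPH_OPEN,np.ones((9,9)))
c=max(cv2.findContours(m,0,1)[0],key=cv2.contourArea);c=cv2.convexHull(c)
q=cv2.approxPolyDP(c,6,True)[:,0];print(q)
mm=cv2.erode(m,np.ones((9,9)))
ys,xs=np.nonzero(mm);P=np.array([bp("top",(x,y),d) for x,y in zip(xs,ys)])
A=np.c_[P[:,:2],np.ones(len(P))];s=np.linalg.lstsq(A,P[:,2],rcond=None)[0];r=P[:,2]-A@s;print(s,r.std(),"slope",np.degrees(np.arctan(np.hypot(*s[:2]))),"yaw",np.arctan2(s[1],s[0]))
n=np.array([-s[0],-s[1],1.])
def onpl(cam,uv):
    o,dd=ray(cam,uv);return o+dd*((s[2]-n@o)/(n@dd))
Q=np.array([onpl("top",u) for u in q]);print(Q.round(4))
cen=Q.mean(0)
if len(q)==4:
  for i in range(4): e=Q[(i+1)%4]-Q[i];print(np.linalg.norm(e),np.arctan2(e[1],e[0]))
print("cen",cen)
print("ring",onpl("top",(306.8,188.2)),onpl("side",(336.,191.6)))
yaw=-.097;ye=np.array([.5075,.300]);R=np.array([[np.cos(yaw),-np.sin(yaw)],[np.sin(yaw),np.cos(yaw)]])
p=ye+R@[.03,-.098];print("probe",p)
for z in(.12,.05):
  print(z,proj("top",np.r_[p,z]),proj("side",np.r_[p,z]))
for cam,(x0,y0,x1,y1) in {"top":(198,172,265,215),"side":(300,125,345,180)}.items():
  im=cv2.imread(f"pics/{cam}0.png")[y0:y1,x0:x1].copy()
  im=cv2.resize(im,None,fx=10,fy=10,interpolation=0)
  for z in(.12,.05):
    u=(proj(cam,np.r_[p,z])-[x0,y0]+.5)*10;cv2.circle(im,tuple(int(v) for v in u),5,(0,0,255),-1)
  cv2.imwrite(f"pics/pr_{cam}.png",im)
E
python3 a.py
```

```text
[[349 151]
 [359 209]
 [287 223]
 [276 165]]
[-3.57975029e-01 -1.96178021e-04  2.90652791e-01] 0.07256044157295202 slope 19.696101939171218 yaw -3.1410446321217185
[[ 0.6694 -0.1651  0.0511]
 [ 0.4948 -0.1889  0.1136]
 [ 0.452  -0.0039  0.1288]
 [ 0.62    0.0352  0.0687]]
0.18699304887243373 -3.0056641516761298
0.1904915341860731 1.7979515232467822
0.18267684817520657 0.22881892920091554
0.2069950975882366 -1.32904080920926
cen [ 0.55904043 -0.08068507  0.09054611]
ring [ 0.55166074 -0.05121672  0.09318207] [ 0.55563063 -0.05415588  0.09176152]
probe [0.52786788 0.19955524]
0.12 [209.70537381 192.96715594] [324.20234112 133.74056487]
0.05 [215.10699622 198.15948806] [324.32868923 147.84576175]
```

View pics/pr_top.png

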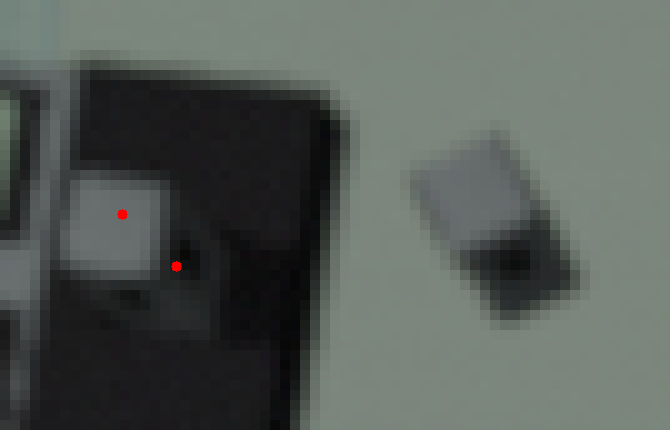

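View pics/pr_side.png

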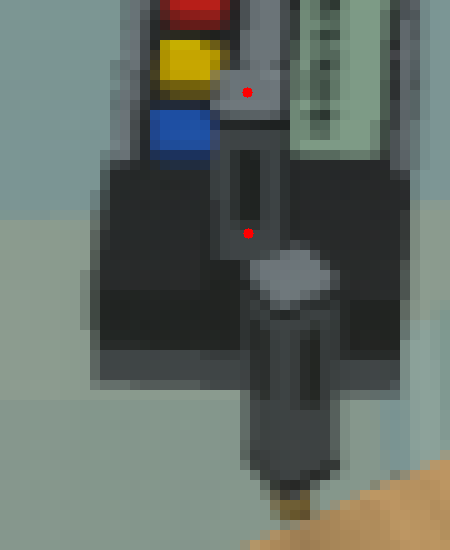

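```bash
cat > b.py <<'E'
from h import *
im=cv2.imread("pics/top0.png");h=cv2.cvtColor(im,cv2.COLOR_BGR2HSV)
m=cv2.inRange(h,(10,70,60),(24,255,255));m[:,:262]=0;m[:,375:]=0;m[:140]=0;m[240:]=0
m=cv2.morphologyEx(m,cv2.MORPH_CLOSE,np.ones((5,5)));m=cv2.morphologyEx(m,cv2.MORPH_OPEN,np.ones((9,9)))
d=np.load("top0.npy")
mm=cv2.erode(m,np.ones((9,9)))
ys,xs=np.nonzero(mm);P=np.array([bp("top",(x,y),d) for x,y in zip(xs,ys) if d[y,x]>0])
A=np.c_[P[:,:2],np.ones(len(P))];k=(P[:,2]>.03)&(P[:,2]<.15);print(k.mean())
for _ in range(6):
    s=np.linalg.lstsq(A[k],P[k,2],rcond=None)[0];r=P[:,2]-A@s;k=abs(r)<max(2.5*r[k].std(),.003)
print(s,k.mean(),r[k].std(),"slope",np.degrees(np.arctan(np.hypot(*s[:2]))),"yaw",np.arctan2(s[1],s[0]))
n=np.array([-s[0],-s[1],1.])
def onpl(cam,uv):
    o,dd=ray(cam,uv);return o+dd*((s[2]-n@o)/(n@dd))
q=np.array([[349,151],[359,209],[287,223],[276,165]])
Q=np.array([onpl("top",u) for u in q]);print(Q.round(4))
for i in range(4): e=Q[(i+1)%4]-Q[i];print(np.linalg.norm(e),np.arctan2(e[1],e[0]))
print("cen",Q.mean(0))
print("ring",onpl("top",(306.8,188.2)),onpl("side",(336.,191.6)))
E
python3 b.py
```

```text
1.0
[ 0.31359773  0.07571772 -0.07978447] 0.9811639021647456 0.002665107422249318 slope 17.880179709266024 yaw 0.23691420624990736
[[ 6.513e-01 -1.615e-01  1.122e-01]
 [ 5.036e-01 -1.929e-01  6.350e-02]
 [ 4.612e-01  2.000e-04  6.490e-02]
 [ 6.083e-01  3.110e-02  1.133e-01]]
0.1586458959133059 -2.9323236301224114
0.19769774303258633 1.7865617798181903
0.15784795973482924 0.2071575788909268
0.19738541488688885 -1.3511756790158793
cen [ 0.55607468 -0.08077069  0.08848352]
ring [ 0.55243783 -0.05111916  0.08958816] [ 0.55571228 -0.05302925  0.09047039]
```

```bash
cat > go.py <<'E'
import sys,numpy as np
from scipy.spatial.transform import Rotation as Ro
from workcell import telemetry
def delta(pos,R):
    s=telemetry.observe();R0=Ro.from_euler("xyz",s["tool_rot"])
    print("t",round(s["clock"],2),"pos",s["position"].round(4),"rot",s["tool_rot"].round(4),"F",s["force"].round(2),"w",round(s["grip_width"],4),"q",s["qpos"].round(2))
    print("shift",R0.inv().apply(np.array(pos)-s["position"]).round(4),"turn",(R0.inv()*R).as_rotvec().round(4))
def down(yaw): return Ro.from_euler("xyz",[np.pi,0,yaw])
def down2(): pass
if __name__=="__main__":
    a=[float(v) for v in sys.argv[1:]]; delta(a[:3],down(a[3]))
E
python3 go.py .510 .337 .10 1.474
```

```text
t 0.1 pos [0.2316 0.5802 0.2308] rot [-3.1406e+00  1.0000e-04  2.7618e+00] F [ 0.54  0.17 -0.16] w 0.085 q [-1.26  0.52 -0.04  1.6   0.02  1.02 -0.11]
shift [-0.3487 -0.1225  0.1309] turn [-8.0000e-04  7.0000e-04  1.2878e+00]
```

Call:
carry_out(
  series=[
    [-0.349,-0.1225,0.08,0,0,1.288,255],
    [-0.349,-0.1225,0.08,0,0,1.288,255],
    [-0.349,-0.1225,0.08,0,0,1.288,255],
    [-0.349,-0.1225,0.08,0,0,1.288,255],
    [-0.349,-0.1225,0.08,0,0,1.288,255],
    [-0.349,-0.1225,0.08,0,0,1.288,255],
    [-0.349,-0.1225,0.08,0,0,1.288,255],
    [-0.349,-0.1225,0.08,0,0,1.288,255],
    [-0.349,-0.1225,0.08,0,0,1.288,255],
    [-0.349,-0.1225,0.08,0,0,1.288,255],
  ],
  force=40,
)

```text
clock: 1.35
position: [0.5099, 0.338, 0.1515]
tool_rot: [-3.142, -0.0, 1.477]
force: [0.7, 0.3, 0.6]
grip_width: 0.0
```

```bash
python3 go.py .510 .337 .055 1.474
```

```text
t 1.35 pos [0.5099 0.338  0.1515] rot [-3.1415e+00 -4.0000e-04  1.4772e+00] F [0.66 0.27 0.61] w 0.0 q [-0.89  0.61  0.3   1.72 -0.23  0.84 -0.57]
shift [-0.0011  0.0002  0.0965] turn [-0.0001 -0.0004  0.0032]
```

Call:
carry_out(
  series=[
    [-0.001,0,0.045,0,0,0,255],
    [-0.001,0,0.085,0,0,0,255],
    [-0.001,0,0.092,0,0,0,255],
    [-0.001,0,0.092,0,0,0,255],
  ],
)

```text
clock: 1.85
position: [0.5105, 0.3366, 0.0601]
tool_rot: [3.141, -0.0, 1.475]
force: [0.1, 0.7, 1.0]
grip_width: -0.0002
```

```bash
python3 - <<'E'
from workcell import imaging
import cv2
for n,(x0,y0,x1,y1) in {"side":(280,60,360,180),"top":(130,150,230,240)}.items():
    p,d=imaging.grab_frame(n);cv2.imwrite(f"pics/{n}1.png",cv2.resize(p[y0:y1,x0:x1],None,fx=5,fy=5,interpolation=2))
E
python3 go.py .510 .337 .042 1.474
```

```text
t 1.95 pos [0.511  0.3368 0.0609] rot [ 3.1401e+00 -1.4000e-03  1.4742e+00] F [ 0.18 -0.32  0.15] w -0.0003 q [-0.85  0.74  0.26  1.77 -0.28  0.67 -0.54]
shift [ 0.0001 -0.0011  0.0189] turn [ 0.0015 -0.0014  0.0002]
```

View pics/side1.png

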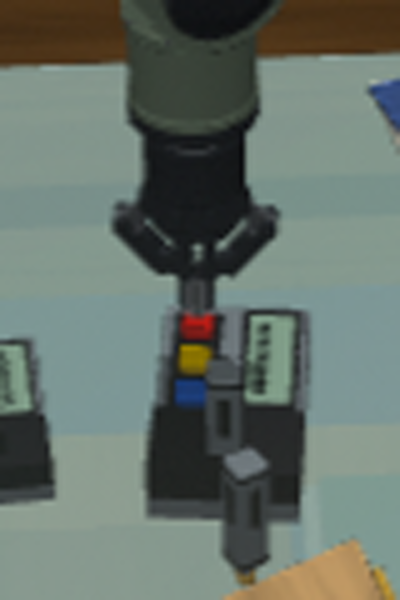

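The shut fingertips (crop 197,310) stand right above the red key (crop 198,327). I'm pressing now.

Call:
carry_out(
  series=[
    [0,-0.001,0.012,0,0,0,255],
    [0,-0.001,0.017,0,0,0,255],
    [0,-0.001,0.019,0,0,0,255],
    [0,-0.001,0.019,0,0,0,255],
  ],
)

```text
clock: 2.45
position: [0.5094, 0.3367, 0.0416]
tool_rot: [-3.142, -0.001, 1.474]
force: [-7.8, -3.0, 27.3]
grip_width: 0.0
```

```bash
python3 go.py .507 .300 .062 1.474
```

```text
t 2.45 pos [0.5094 0.3367 0.0416] rot [-3.1415e+00 -9.0000e-04  1.4737e+00] F [-7.85 -2.96 27.32] w 0.0 q [-0.84  0.77  0.24  1.77 -0.29  0.63 -0.53]
shift [-0.0367  0.0012 -0.0204] turn [-0.0001 -0.0009 -0.0003]
```

Call:
carry_out(
  series=[
    [0,0,-0.02,0,0,0,255],
    [-0.018,0.001,-0.022,0,0,0,255],
    [-0.037,0.001,-0.02,0,0,0,255],
    [-0.037,0.001,-0.02,0,0,0,255],
    [-0.037,0.001,-0.006,0,0,0,255],
    [-0.037,0.001,-0.002,0,0,0,255],
    [-0.037,0.001,-0.0003,0,0,0,255],
    [-0.037,0.001,-0.0003,0,0,0,255],
  ],
)

```text
clock: 3.45
position: [0.5066, 0.2996, 0.0415]
tool_rot: [-3.141, -0.0, 1.474]
force: [-7.9, -5.7, 34.7]
grip_width: -0.0001
```

```bash
python3 go.py .504 .265 .062 1.474
```

```text
t 3.45 pos [0.5066 0.2996 0.0415] rot [-3.1410e+00 -2.0000e-04  1.4739e+00] F [-7.89 -5.68 34.69] w -0.0001 q [-0.8   0.74  0.24  1.83 -0.28  0.6  -0.48]
shift [-0.0347  0.0007 -0.0206] turn [-0.0006 -0.0002 -0.0001]
```

Call:
carry_out(
  series=[
    [0,0,-0.02,0,0,0,255],
    [-0.018,0.0,-0.022,0,0,0,255],
    [-0.035,0.0,-0.02,0,0,0,255],
    [-0.035,0.0,-0.02,0,0,0,255],
    [-0.035,0.0,-0.006,0,0,0,255],
    [-0.035,0.0,-0.002,0,0,0,255],
    [-0.035,0.0,0.0,0,0,0,255],
    [-0.035,0.0,0.0,0,0,0,255],
  ],
)

```text
clock: 4.45
position: [0.5032, 0.265, 0.0415]
tool_rot: [-3.141, -0.0, 1.474]
force: [-9.0, -4.0, 33.9]
grip_width: -0.0001
```

```bash
python3 go.py .527 .2003 .175 1.474
```

```text
t 4.45 pos [0.5032 0.265  0.0415] rot [-3.1411e+00 -4.0000e-04  1.4740e+00] F [-8.99 -4.05 33.86] w -0.0001 q [-0.75  0.72  0.23  1.89 -0.28  0.57 -0.43]
shift [-0.062   0.0298 -0.1336] turn [-0.0005 -0.0004 -0.    ]
```

Call:
carry_out(
  series=[
    [0,0,-0.06,0,0,0,255],
    [0,0,-0.12,0,0,0,120],
    [-0.03,0.015,-0.134,0,0,0,0],
    [-0.062,0.03,-0.134,0,0,0,0],
    [-0.062,0.03,-0.134,0,0,0,0],
    [-0.062,0.03,-0.134,0,0,0,0],
    [-0.062,0.03,-0.134,0,0,0,0],
    [-0.062,0.03,-0.134,0,0,0,0],
  ],
)

```text
clock: 5.45
position: [0.5269, 0.2007, 0.1744]
tool_rot: [-3.141, 0.0, 1.475]
force: [0.7, 1.2, -0.0]
grip_width: 0.0858
```

```bash
python3 - <<'E'
from workcell import imaging
import cv2
for n,(x0,y0,x1,y1) in {"side":(270,70,370,190)}.items():
    p,d=imaging.grab_frame(n);cv2.imwrite(f"pics/{n}2.png",cv2.resize(p[y0:y1,x0:x1],None,fx=5,fy=5,interpolation=2))
E
python3 go.py .527 .2003 .068 1.474
```

```text
t 5.5 pos [0.527  0.2005 0.1744] rot [-3.1414e+00  1.0000e-04  1.4746e+00] F [0.56 0.43 0.63] w 0.0853 q [-0.7   0.52  0.32  1.83 -0.21  0.83 -0.37]
shift [-0.0002  0.      0.1064] turn [-0.0002  0.0001  0.0006]
```

View pics/side2.png

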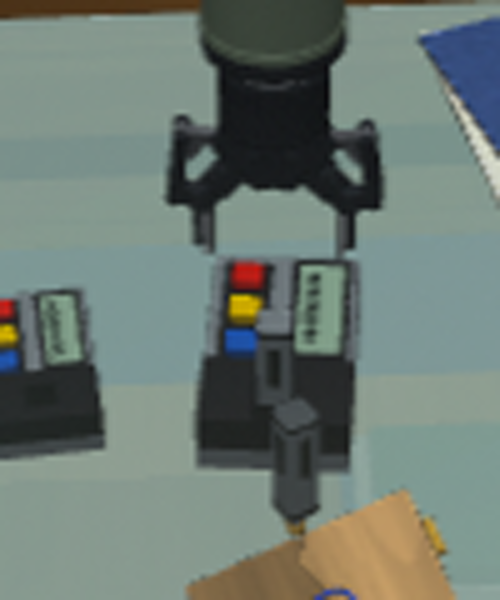

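Candidates: the probe in the larger meter's dock (crop 275,350), the loose twin (crop 295,450), and the stub in the smaller meter. The docked one fits: it is farthest left (+y) and stands in the larger meter. The jaws straddle it.

Call:
carry_out(
  series=[
    [0,0,0.05,0,0,0,0],
    [0,0,0.09,0,0,0,0],
    [0,0,0.1065,0,0,0,0],
    [0,0,0.1065,0,0,0,0],
    [0,0,0.1065,0,0,0,255],
    [0,0,0.1065,0,0,0,255],
    [0,0,0.1065,0,0,0,255],
    [0,0,0.1065,0,0,0,255],
    [0,0,0.1065,0,0,0,255],
  ],
  force=50,
)

```text
clock: 6.62
position: [0.5276, 0.2002, 0.0687]
tool_rot: [3.141, -0.001, 1.474]
force: [-1.5, -0.3, 8.7]
grip_width: 0.0253
```

```bash
python3 go.py .527 .2003 .188 1.474
```

```text
t 6.62 pos [0.5276 0.2002 0.0687] rot [ 3.1408e+00 -6.0000e-04  1.4737e+00] F [-1.45 -0.31  8.7 ] w 0.0253 q [-0.65  0.67  0.25  1.89 -0.28  0.61 -0.32]
shift [ 1.000e-04 -5.000e-04 -1.193e-01] turn [ 0.0008 -0.0006 -0.0003]
```

Call:
carry_out(
  series=[
    [0,0,-0.03,0,0,0,255],
    [0,0,-0.06,0,0,0,255],
    [0,0,-0.1,0,0,0,255],
    [0,0,-0.13,0,0,0,255],
    [0,0,-0.13,0,0,0,255],
    [0,0,-0.13,0,0,0,255],
  ],
)

```text
clock: 7.38
position: [0.5268, 0.2, 0.1976]
tool_rot: [-3.141, 0.0, 1.474]
force: [0.3, 0.4, -1.9]
grip_width: 0.0254
```

```bash
python3 - <<'E'
from workcell import imaging
import cv2
for n,(x0,y0,x1,y1) in {"side":(270,60,370,180)}.items():
    p,d=imaging.grab_frame(n);cv2.imwrite(f"pics/{n}3.png",cv2.resize(p[y0:y1,x0:x1],None,fx=5,fy=5,interpolation=2));cv2.imwrite(f"pics/{n}3full.png",p)
E
python3 go.py .527 .2003 .188 1.474
```

```text
t 7.42 pos [0.5267 0.1999 0.1973] rot [-3.1405e+00  7.0000e-04  1.4739e+00] F [-0.67 -0.08 -2.04] w 0.0256 q [-0.71  0.49  0.34  1.81 -0.2   0.88 -0.38]
shift [0.0004 0.0003 0.0093] turn [-0.0011  0.0007 -0.0001]
```

View pics/side3.png

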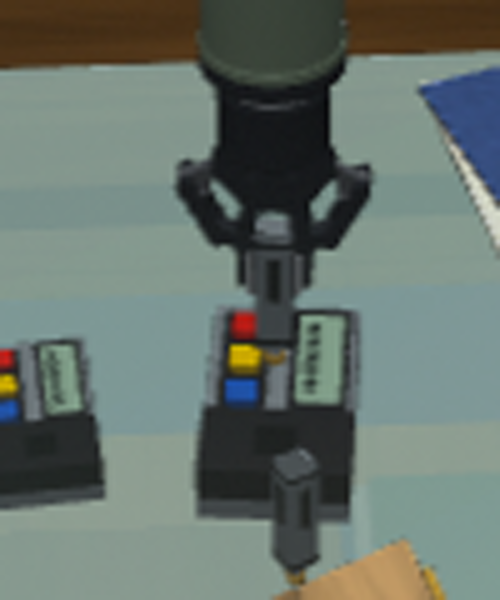

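```bash
cat > tgt.py <<'E'
import sys
from go import *
a=[float(v) for v in sys.argv[1:]]  # Sx Sy Sz gap
Rs=Ro.from_euler("xyz",[0,-np.radians(18),.215]); R=Rs*Ro.from_euler("xyz",[np.pi,0,1.26])
n=Rs.as_matrix()[:,2]; print("n",n.round(3))
delta(np.array(a[:3])+n*(.0667+a[3]),R)
E
python3 tgt.py .554 -.052 .09 .1
python3 tgt.py .554 -.052 .09 .03
python3 - <<'E'
from h import *
im=cv2.imread("pics/side3full.png");h=cv2.cvtColor(im,cv2.COLOR_BGR2HSV)
x0,y0,x1,y1=320,124,331,136
m=cv2.inRange(h[y0:y1,x0:x1],(8,90,40),(24,255,255));ys,xs=np.nonzero(m);uv=(xs.mean()+x0,ys.mean()+y0);print(len(xs),uv,proj("side",np.array([.5267,.1999,.1306])))
E
```

```text
n [-0.302 -0.066  0.951]
t 7.42 pos [0.5267 0.1999 0.1973] rot [-3.1405e+00  7.0000e-04  1.4739e+00] F [-0.67 -0.08 -2.04] w 0.0256 q [-0.71  0.49  0.34  1.81 -0.2   0.88 -0.38]
shift [-0.2639  0.0024 -0.0511] turn [-0.3002  0.0969 -0.001 ]
n [-0.302 -0.066  0.951]
t 7.42 pos [0.5267 0.1999 0.1973] rot [-3.1405e+00  7.0000e-04  1.4739e+00] F [-0.67 -0.08 -2.04] w 0.0256 q [-0.71  0.49  0.34  1.81 -0.2   0.88 -0.38]
shift [-0.2572  0.0231  0.0155] turn [-0.3002  0.0969 -0.001 ]
14 (np.float64(323.35714285714283), np.float64(131.42857142857142)) [323.85276867 131.4782499 ]
```

Call:
carry_out(
  series=[
    [0,0,-0.055,0,0,0,255],
    [-0.04,0,-0.07,-0.05,0.015,0,255],
    [-0.09,0,-0.07,-0.1,0.03,0,255],
    [-0.14,0,-0.07,-0.15,0.05,0,255],
    [-0.19,0,-0.065,-0.2,0.065,0,255],
    [-0.23,0.001,-0.055,-0.25,0.08,0,255],
    [-0.264,0.002,-0.051,-0.3,0.097,0,255],
    [-0.264,0.002,-0.051,-0.3,0.097,0,255],
    [-0.264,0.002,-0.051,-0.3,0.097,0,255],
  ],
)

```text
clock: 8.55
position: [0.5036, -0.0626, 0.2487]
tool_rot: [2.842, -0.095, 1.488]
force: [0.4, 0.2, -0.7]
grip_width: 0.0252
```

```bash
python3 tgt.py .554 -.052 .09 .03;
```

```text
n [-0.302 -0.066  0.951]
t 8.55 pos [ 0.5036 -0.0626  0.2487] rot [ 2.8419 -0.0954  1.4881] F [ 0.37  0.24 -0.68] w 0.0252 q [-0.29  0.19  0.4   2.13 -0.33  0.55  0.26]
shift [-0.0004  0.0001  0.0702] turn [-0.0002 -0.0003 -0.0014]
```

Pose is right. I'll approach to about 15 mm from the lid and look.

Call:
carry_out(
  series=[
    [0,0,0.03,0,0,0,255],
    [0,0,0.06,0,0,0,255],
    [0,0,0.08,0,0,0,255],
    [0,0,0.085,0,0,0,255],
    [0,0,0.085,0,0,0,255],
  ],
)

```text
clock: 9.18
position: [0.5295, -0.0568, 0.1684]
tool_rot: [2.841, -0.096, 1.489]
force: [-0.6, 0.0, -1.1]
grip_width: 0.0258
```

```bash
cat > look.py <<'E'
import sys
from h import *
from workcell import imaging as I
from go import *
k=sys.argv[1]
for n,(x0,y0,x1,y1) in {"side":(295,120,385,215),"top":(265,140,365,240)}.items():
    p,d=I.grab_frame(n);cv2.imwrite(f"pics/{n}{k}.png",cv2.resize(p[y0:y1,x0:x1],None,fx=6,fy=6,interpolation=2));cv2.imwrite(f"pics/{n}{k}full.png",p)
s=telemetry.observe();R0=Ro.from_euler("xyz",s["tool_rot"])
f=s["position"]+R0.apply([0,0,.0667]);print("head",f.round(4),"axis",-R0.apply([0,0,1]).round(3))
for n,o in (("side",(295,120)),("top",(265,140))): print(n,"head crop px",((proj(n,f)-o+.5)*6).round(0))
E
python3 look.py 4;python3 tgt.py .554 -.052 .09 0
```

```text
head [ 0.5499 -0.0526  0.1056] axis [-0.304 -0.067  0.95 ]
side head crop px [239. 414.]
top head crop px [256. 290.]
n [-0.302 -0.066  0.951]
t 9.28 pos [ 0.5296 -0.0571  0.169 ] rot [ 2.8399 -0.0957  1.4887] F [ 0.75  0.81 -1.13] w 0.0251 q [-0.17  0.36  0.27  2.16 -0.53  0.37  0.44]
shift [-0.0005 -0.0006  0.0161] turn [ 0.0018 -0.0008 -0.0009]
```

View pics/side4.png

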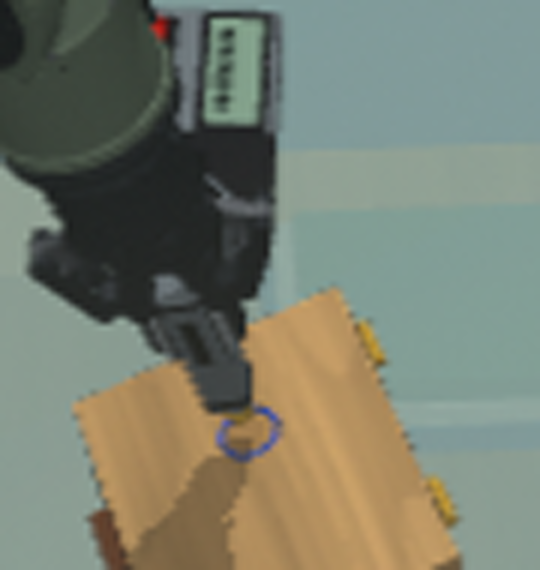

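View pics/top4.png

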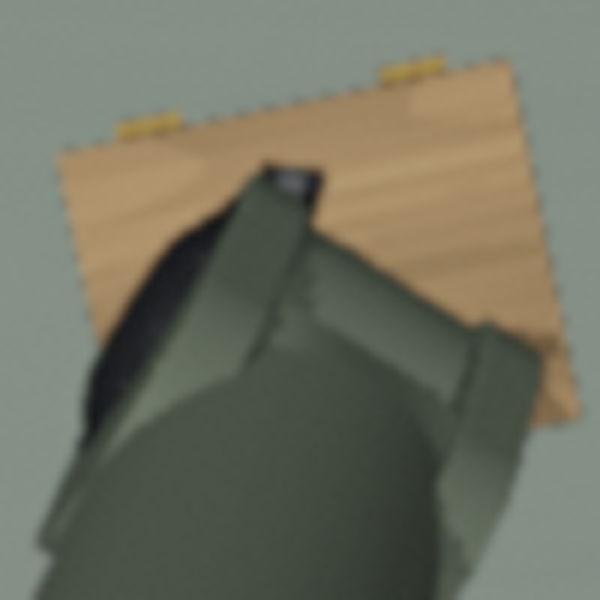

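Call:
carry_out(
  series=[
    [-0.0005,-0.0005,0.006,0,0,0,255],
    [-0.0005,-0.0005,0.01,0,0,0,255],
    [-0.0005,-0.0005,0.012,0,0,0,255],
    [-0.0005,-0.0005,0.012,0,0,0,255],
  ],
)

```text
clock: 9.78
position: [0.5325, -0.057, 0.1566]
tool_rot: [2.841, -0.096, 1.488]
force: [-0.5, 0.4, -0.8]
grip_width: 0.0255
```

```bash
cat > f.py <<'E'
from go import *
s=telemetry.observe();R0=Ro.from_euler("xyz",s["tool_rot"]);print("tool-F",R0.inv().apply(s["force"]).round(2),"M",R0.inv().apply(s["moment"]).round(2))
E
python3 look.py 5;python3 f.py; python3 tgt.py .554 -.052 .09 0
```

```text
head [ 0.5527 -0.0526  0.0933] axis [-0.303 -0.066  0.951]
side head crop px [244. 429.]
top head crop px [257. 290.]
tool-F [-0.77 -0.08  0.75] M [ 0.38 -0.14 -0.01]
n [-0.302 -0.066  0.951]
t 9.88 pos [ 0.5325 -0.057   0.1567] rot [ 2.8407 -0.0955  1.4881] F [ 0.09 -0.7  -0.81] w 0.0253 q [-0.15  0.39  0.24  2.16 -0.55  0.34  0.46]
shift [0.0004 0.0003 0.0036] turn [ 0.001  -0.0005 -0.0014]
```

View pics/side5.png

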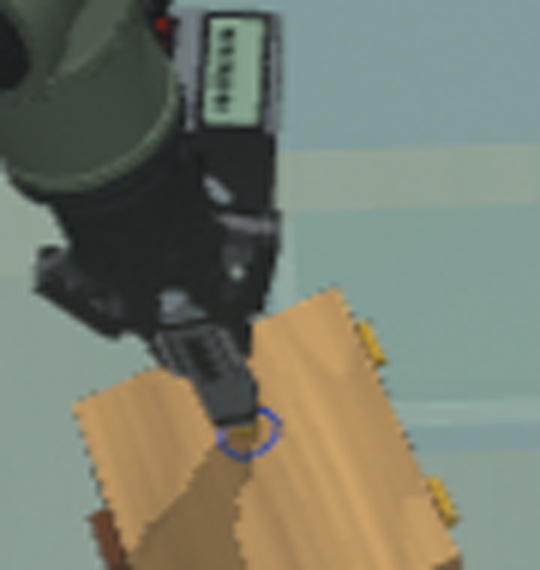

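```bash
python3 tgt.py .5555 -.052 .0905 0
```

```text
n [-0.302 -0.066  0.951]
t 9.88 pos [ 0.5325 -0.057   0.1567] rot [ 2.8407 -0.0955  1.4881] F [ 0.09 -0.7  -0.81] w 0.0253 q [-0.15  0.39  0.24  2.16 -0.55  0.34  0.46]
shift [0.0006 0.0019 0.0036] turn [ 0.001  -0.0005 -0.0014]
```

Call:
carry_out(
  series=[
    [0.0005,0.002,0.001,0,0,0,255],
    [0.0005,0.002,0.003,0,0,0,255],
    [0.0005,0.002,0.005,0,0,0,255],
    [0.0005,0.002,0.005,0,0,0,255],
    [0.0005,0.002,0.005,0,0,0,255],
  ],
)

```text
clock: 10.5
position: [0.536, -0.0563, 0.1526]
tool_rot: [2.841, -0.096, 1.488]
force: [0.2, -0.2, 0.9]
grip_width: 0.0256
```

```bash
python3 f.py; python3 tgt.py .5555 -.052 .0905 0
```

```text
tool-F [-0.09  0.43 -0.78] M [0.3  0.01 0.05]
n [-0.302 -0.066  0.951]
t 10.5 pos [ 0.536  -0.0563  0.1526] rot [ 2.8406 -0.0956  1.4882] F [ 0.17 -0.19  0.86] w 0.0256 q [-0.14  0.4   0.23  2.16 -0.56  0.33  0.47]
shift [ 0.     -0.0002 -0.0014] turn [ 0.0011 -0.0006 -0.0013]
```

Call:
carry_out(
  series=[
    [0,0,0.001,0,0,0,255],
    [0,0,0.0015,0,0,0,255],
    [0,0,0.0015,0,0,0,255],
  ],
)

```text
clock: 10.88
position: [0.5364, -0.0562, 0.1511]
tool_rot: [2.841, -0.096, 1.488]
force: [0.5, 0.4, 1.3]
grip_width: 0.0258
```

```bash
cat > favg.py <<'E'
from go import *
from workcell import imaging as I
L=[]
for i in range(8):
    s=telemetry.observe();R0=Ro.from_euler("xyz",s["tool_rot"]);L.append(np.r_[R0.inv().apply(s["force"]),s["position"]]);I.grab_frame("side")
L=np.array(L);print(L[:,2].round(2),L.mean(0).round(4),s["clock"])
E
python3 favg.py; python3 tgt.py .5555 -.052 .0905 0
```

```text
[-1.04 -0.36 -1.1  -0.86 -0.94 -1.42 -0.64 -1.18] [ 0.6274  0.0101 -0.9426  0.5364 -0.0562  0.1512] 11.225
n [-0.302 -0.066  0.951]
t 11.28 pos [ 0.5364 -0.0562  0.1512] rot [ 2.8406 -0.0955  1.4882] F [0.71 0.73 0.53] w 0.025 q [-0.14  0.4   0.23  2.16 -0.56  0.33  0.47]
shift [ 0.     -0.0001 -0.003 ] turn [ 0.001  -0.0005 -0.0013]
```

Call:
carry_out(
  series=[
    [0,0,0.001,0,0,0,255],
    [0,0,0.002,0,0,0,255],
    [0,0,0.002,0,0,0,255],
    [0,0,0.002,0,0,0,255],
  ],
)

```text
clock: 11.78
position: [0.537, -0.0561, 0.1492]
tool_rot: [2.841, -0.096, 1.488]
force: [-0.2, 0.6, 2.1]
grip_width: 0.0254
```

```bash
python3 favg.py; python3 look.py 6; python3 tgt.py .5555 -.052 .0905 0
```

```text
[-2.03 -1.47 -1.51 -1.85 -0.89 -1.49 -2.05 -1.73] [ 1.0918  0.402  -1.6272  0.537  -0.0561  0.1493] 12.125
head [ 0.5572 -0.0517  0.0859] axis [-0.303 -0.066  0.951]
side head crop px [251. 436.]
top head crop px [256. 284.]
n [-0.302 -0.066  0.951]
t 12.28 pos [ 0.537  -0.0561  0.1493] rot [ 2.8407 -0.0955  1.4883] F [-0.23  0.1   2.02] w 0.0254 q [-0.14  0.41  0.23  2.16 -0.56  0.33  0.47]
shift [ 0.     -0.0001 -0.005 ] turn [ 0.001  -0.0005 -0.0012]
```

View pics/side6.png

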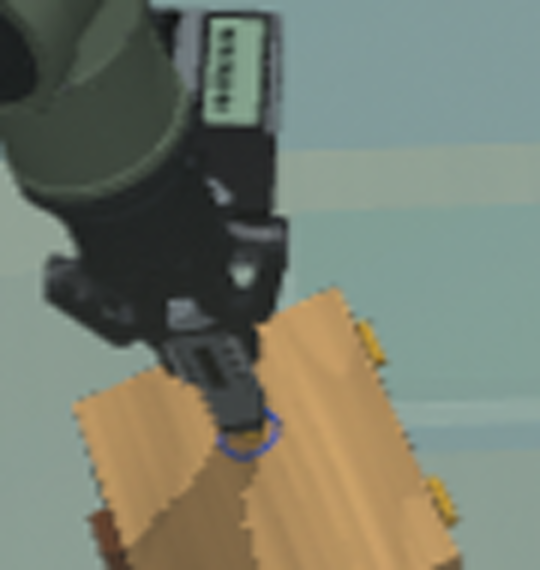

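The brass head (crop 248,435) sits in the middle of the ring (crop about 249,433). Contact is about 2.8 N, so the head is roughly 4.6 to 5 mm in. Handing in.

```bash
python3 -c "
from workcell import ticket;print(ticket.job_done())"
```

```text
the job is handed in; nothing more can be done
None
```

I handed the job in at about 12.3 s, still holding the probe on the lid; no verdict was reported.

**What I did:** I pressed the red, yellow and blue keys one at a time. I judged each fully down because the fingertip reached about 41.5 mm height, with 27–35 N on the wrist. I then gripped the docked probe of the larger meter, lifted it clear, tilted it square to the lid and set the head inside the blue ring.

**Last checks:**
- **Push:** the averaged contact force was about 2.8 N, so the head is about 4.6 mm in. The commanded position gave about 5 mm, which agrees.
- **Squareness:** the probe axis was within about 0.002 rad of my estimate of the square-to-lid direction. That estimate uses the given 18° slope; the lid measured 17.9° in the depth image.
- **Position:** the side view shows the head at the ring's middle. My top and side estimates of the spot differed by about 3–4 mm, so I used a value between them. In the last position the arm hid the ring from the top camera.
- **Clearance:** by geometry, the fingertips are about 60 mm above the lid.

**Not checked:** I took no separate last picture of the coffee things or of all the keys. The arm came no nearer to the turntable than the box. I had no direct reading of how far the keys or the head had moved.

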